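# Hang the vial caddy by its side slot on the stand's stud

## Task

Hang the white vial caddy on the stand's orange-headed stud: keep it upright, slide its side slot over the stud so that the back plate is between the head and the post, and let it down until the stud is home in the top of the pocket at the slot's inner end. Leave it hanging there still, clear of the bench, and do not knock the wash bottle, paper roll or tube rack.

Things in the scene. Friction and masses are not known exactly. Their poses are not given: they have to be found in the camera images.
- caddy: White plastic vial caddy, 135 to 225 g, upright on the bench. Origin: on its underside, mid back plate; x through the plate, y along it, z up. Back plate 8 mm thick (x -4 to 4), 80 wide (y -40 to 40), top at z 115, grip tab above. On its -x side a tray (x -40 to -4, 14 mm high) with three fixed amber vials, orange caps up to z 60.
- caddy_tab (a point): Middle of the top edge of the caddy's blue grip tab: caddy frame (0, 0, 157) mm, axes as the caddy's. The tab is 8 mm thick (x), 40 mm wide (y -20 to 20), from z 115 to 157; pinch it from above.
- caddy_mouth (a point): Middle of the slot's open end at the plate's +y edge: caddy frame (0, 40, 85) mm, axes as the caddy's. From here a level channel 16 mm high (z 77 to 93) runs through the plate's full thickness, in to y -8. The 8 mm stud enters here, so the caddy moves along its own +y.
- caddy_seat (a point): Where the stud's axis lies when the caddy hangs home: caddy frame (0, 0, 99) mm, axes as the caddy's. It is in the pocket, 16 mm wide (y -8 to 8), which rises from the channel's inner end to a roof at z 103. With the stud at y 0 the caddy sinks about 14 mm from mid-channel until the roof rests on the stud.
- stand: Fixed stand: white base plate 100 x 110 mm, 12 mm thick, with a square aluminium post 24 x 24 mm, top at 175 mm. Origin: underside of the base, on the post's axis; z up. The stud juts from the post's -x face, along -x, at height 165 mm.
- stud (a point): Middle of the stud's free shank: stand frame (-21, 0, 165) mm, axes as the stand's. Steel shank 8 mm in diameter, 18 mm long from the post's face (x -12) to the orange head (x -30 to -36, 20 mm in diameter, too big for slot or pocket). The caddy hangs with its axes along the stand's, tray away from the post, lower edge leaning lightly on the post.
- wash_bottle: Bystander: whitish wash bottle 60 mm in diameter, bent spout up to 175 mm. Origin: centre of its underside.
- paper_roll: Bystander: paper roll standing on end, 100 mm in diameter, 100 mm high. Origin: centre of its underside.
- tube_rack: Bystander: steel rack with glass tubes, 200 mm (its x) x 70 mm, 130 mm high. Origin: centre of its underside.
Not all that is in view belongs to the job. What is shaped like the caddy but pink is not meant.

How it is judged:
At the end, for the whole second after the job is handed in: Caddy at rest on the stud: stud within 7 mm of the pocket's centre line and 95 to 103 mm above the caddy's underside, seat within 10 mm of the shank's middle along it; caddy within 0.25 rad of upright, underside over 40 mm above the bench, slower than 0.02 m/s and 0.15 rad/s (y of stud in the frame of caddy between -0.007 and 0.007 m and z of stud in the frame of caddy between 0.095 and 0.103 m and x of caddy_seat in the frame of stud between -0.01 and 0.01 m and angle between caddy's own z axis and vertical below 0.25 rad and height (world z) of caddy above 0.04 m and linear speed of caddy below 0.02 m/s and angular speed of caddy below 0.15 rad/s); the robot touches nothing.
It fails at once if the caddy is tipped by more than 0.7 rad (about 40 degrees) (angle between caddy's own z axis and vertical above 0.7 rad).
It fails at once if the wash bottle, paper roll or tube rack is knocked (moved by more than 30 mm) (distance of any of wash_bottle, paper_roll, tube_rack from where it was at the start of the episode above 0.03 m).
It also fails if it takes over 42 s, if anything falls off the work surface, if the arm or the gripper's body presses on something with over 40 N, if the wrist force passes 120 N, or if a joint passes its speed limit or range.

## Robot

A 6-joint arm with a two-finger parallel gripper is mounted at the origin on the work surface. World frame = base frame: x ahead of the robot, y to its left, z up, the work surface at z = 0. Lengths are in m, angles in rad, forces in N, time in s.
With the tool pointing down it reaches from about 0.225 to 0.875 m from the base axis. Payload 3.4 kg.
Tool frame: the origin (TCP) lies between the finger pads; the fingertips stand 19 mm ahead of it and the grasp point (between the pads) is the TCP; z points along the fingers, y is the line along which they close (so a half turn about z gives the same grasp; the last joint's range is limited). The gripper opens to 85 mm and grips with 20 to 120 N. Pads are 22 mm wide; open, the fingers measure 114 mm over their backs; the gripper's body (76 mm by 85 mm) begins 54 mm behind the grasp point. The pads swing forward as they close: fully open they stand 13 mm farther back than shut.
Start: joints at [-1.443, 0.276, 1.505, -0, 1.361, -0.121], TCP at [0.142, -0.557, 0.25] pointing down, gripper open.
Joint ranges: [-2.89, 2.89], [-0.75, 2.08], [0.22, 2.7], [-1.18, 4.32], [0.11, 2.71], [-2.7, 2.7]. Speed limits (rad/s): [2.57, 2.57, 3.14, 3.14, 3.14, 3.14].

## Interface

Orientations are given as a unit quaternion [w, x, y, z].
In Python, from rig import get_state, imaging, ticket gives the robot as it stands. The module is installed in compiled form; this text tells all that it offers.
- The arm moves only by the shell command python3 -m inch 'ROWS' [FORCE]. ROWS is JSON, a list of rows, each an object with "claw": the opening, from -1 (shut) to 1 (fully open); "travel": the shift along the world's x, y, z in units of 200 mm (1.0 is 200 mm), a list of three; "turn": the turn about the world's z in units of 180 degrees (1.0 is 180 degrees). A call has 1 to 5 rows; each row is the pose to reach, as a shift and turn from the pose commanded when the call began, turning the shorter way round; what a row does not reach only later rows make up. A row lasts 1/10 s, in which the tool goes at most 50 mm and 8.59 degrees, less where a joint would pass 70% of its speed; a pose out of reach is approached as far as the arm can. A call with a number of a shift or a turn outside -1 to 1 is refused whole. A call with a gripper value outside its range is refused whole. The fingers move at their own pace and stop on an object; FORCE is the grip in N (left out, the last holds). Time passes only in rows, so rows that repeat a pose let the fingers close. It gives the time, the measured TCP pose, the force, the opening and the grip force at its end, in the units of the state.
- get_state(): the state, without advancing time (a new reading comes with each control period).
- imaging.get_image(name): name is "side" or "top"; returns the picture (400x640x3 uint8, red, green, blue); there is no depth.
- imaging.camera_params(name): a dict with "camera_matrix" (3x3 intrinsics, pixels), "cam_to_world" (4x4, takes a point from camera to world coordinates). Camera axes: x right, y down, z forward; pixel columns grow to the right and rows downward; lengths in m; the calibration is good to about 2 mm. A picture is of the moment at which its call begins. camera_params takes no time and is no camera call.
- ticket.sign_off(): hands the job in; it is judged then, once.
The state is a dict: "clock": time; "qpos": joint angles; "qd": joint speeds; "effort": joint torques, N m; "position": TCP position; "ee_rot": TCP orientation; "contact_force": force on the tool from outside, world axes, zero at the start; "moment": the same for the moment, N m; "width": finger opening in m; "gripper_force": force on a finger pad.
Only numpy, scipy, OpenCV 4.12 (cv2) and the standard library are available. Lean on these libraries where they do the work, as an engineer would, in place of code of your own. Each camera call takes 0.05 s, during which the arm holds its last target. There are 200 camera calls.

## Working session

There is one attempt and no reset: what is moved stays moved. The work goes in short steps, Python scripts to look and compute and a shell command to move; the robot and the scene stay as the last step left them, time stands still between calls to the robot, and variables do not carry over. Pictures are saved under pics/ and viewed, at most 10 in all, crops included, and the job is handed in when it is done.

```bash
mkdir -p pics
python3 - <<'E'
from rig import get_state, imaging
import cv2,numpy as np
np.set_printoptions(precision=4,suppress=True)
for n in("side","top"):
    cv2.imwrite(f"pics/{n}0.png",imaging.get_image(n)[:,:,::-1]); p=imaging.camera_params(n); print(n,p["camera_matrix"],p["cam_to_world"])
s=get_state();print(s["clock"],s["position"],s["ee_rot"],s["width"])
E
```

```text
side [[368.0348   0.     316.1268]
 [  0.     368.0348 191.8931]
 [  0.       0.       1.    ]] [[ 0.9954 -0.0689  0.0666  0.5104]
 [-0.0949 -0.6146  0.7831 -0.8286]
 [-0.013  -0.7858 -0.6183  0.7734]
 [ 0.      0.      0.      1.    ]]
top [[427.4444   0.     320.7861]
 [  0.     427.4444 200.7165]
 [  0.       0.       1.    ]] [[-0.0222 -0.9836  0.1791  0.3853]
 [-0.9997  0.0208 -0.0096  0.0106]
 [ 0.0057 -0.1793 -0.9838  1.2036]
 [ 0.      0.      0.      1.    ]]
0.1 [ 0.1415 -0.5569  0.2495] [-0.0008  0.9923  0.1241 -0.    ] 0.08552056326741166
```

View pics/side0.png

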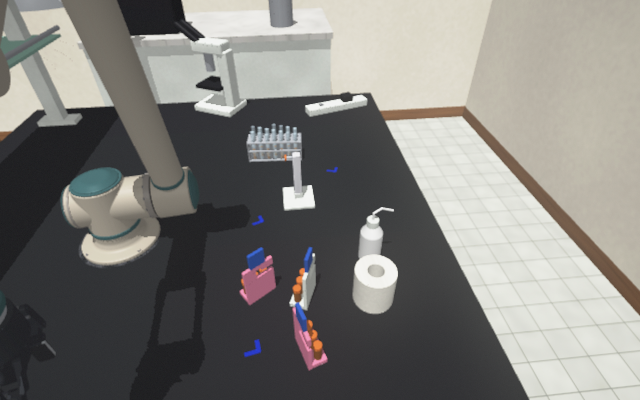

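View pics/top0.png

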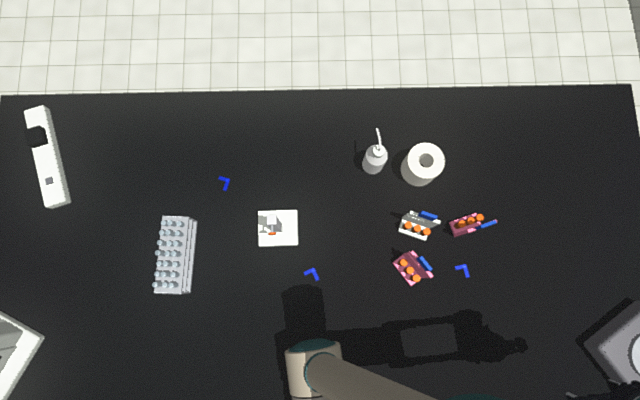

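Caddy-shaped things: the white one (side 305,280; top 418,225), a pink one (side 258,280; top 412,267) and another pink one (side 308,340; top 468,223). The white one is the target. I'll check it in a close crop together with the stand (top 278,228; side 298,180).

Run:
```python
import cv2,numpy as np
s=cv2.imread("pics/side0.png");t=cv2.imread("pics/top0.png")
def c(i,x,y,w=66,h=50): return cv2.resize(i[y:y+h,x:x+w],(396,300),interpolation=cv2.INTER_CUBIC)
cv2.imwrite("pics/crop1.png",np.vstack([np.hstack([c(t,385,200),c(t,245,203)]),np.hstack([c(s,272,245,86,65),c(s,265,145,86,65)])]))
```

```text
(no output)
```

View pics/crop1.png

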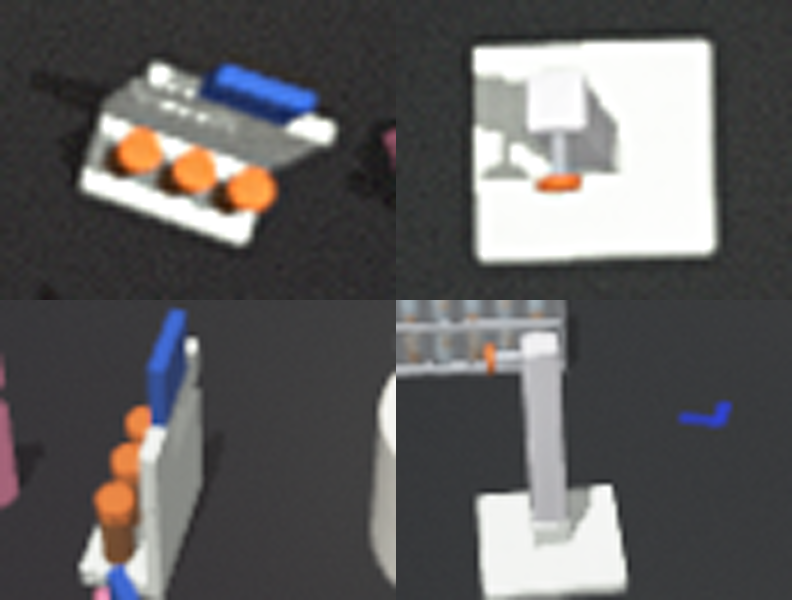

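The white caddy's tray faces world −x, with its slot's open end on the left (+y) in the top view. The stud also juts along −x (head at top 272,234; side about 285,157). Next I'll measure tab, plate, caps, stud and base.

```bash
cat > h.py <<'E'
import cv2,numpy as np
from rig import get_state, imaging
np.set_printoptions(precision=4,suppress=True)
def ray(n,uv):
    p=imaging.camera_params(n);T=p["cam_to_world"];d=T[:3,:3]@np.linalg.solve(p["camera_matrix"],[uv[0],uv[1],1.]);return T[:3,3],d/np.linalg.norm(d)
def onz(n,uv,z):
    o,d=ray(n,uv);return o+d*(z-o[2])/d[2]
def tri(a,b):
    (o,d),(p,e)=ray("top",a),ray("side",b);k=np.linalg.lstsq(np.c_[d,-e],p-o,rcond=None)[0]
    A,B=o+d*k[0],p+e*k[1];return (A+B)/2,np.linalg.norm(A-B)
def blobs(img,lo,hi,box,amin=6):
    x,y,w,h=box;m=cv2.inRange(cv2.cvtColor(img[y:y+h,x:x+w],cv2.COLOR_BGR2HSV),lo,hi)
    n,l,s,c=cv2.connectedComponentsWithStats(m)
    out=[]
    for i in range(1,n):
        if s[i,4]>=amin:
            pts=np.argwhere(l==i)[:,::-1].astype(np.float32)
            out.append((s[i,4],c[i]+[x,y],cv2.boxPoints(cv2.minAreaRect(pts))+[x,y]))
    return sorted(out,key=lambda o:-o[0])
OR=((5,150,120),(20,255,255))
E
python3 - <<'E'
from h import *
t=cv2.imread("pics/top0.png");s=cv2.imread("pics/side0.png")
print("caps z60");
for a,c,b in blobs(t,*OR,(390,205,52,40)): print(a,c,onz("top",c,.06))
for v in(100,150,180):
  for a,c,b in blobs(t,(105,120,v),(130,255,255),(410,200,35,25)): print("tab v",v,a,c,onz("top",c,.157),b.round(1).tolist())
for a,c,b in blobs(s,(105,120,60),(130,255,255),(295,240,25,50)): print("tab side",a,c,b.round(1).tolist())
for q in((410.3,210.8),(440.6,221.7)): print("plate end",onz("top",q,.115))
for a,c,b in blobs(t,*OR,(262,225,22,15)): print("head",a,c,onz("top",c,.165))
for a,c,b in blobs(s,*OR,(280,150,12,15),3): print("head side",a,c,tri(blobs(t,*OR,(262,225,22,15))[0][1],c))
a,c,b=blobs(t,(0,0,215),(180,40,255),(250,203,60,50))[0]
print("base");
for q in b: print(q,onz("top",q,.012))
print("post top",onz("top",(337.5+0-245+0+245-0,0) if 0 else (245+(555-396)/6,203+97/6),.175))
E
```

```text
caps z60
46 [426.587  231.3261] [ 0.5039 -0.283   0.06  ]
39 [407.6667 224.9744] [ 0.5222 -0.2331  0.06  ]
38 [416.8947 228.2895] [ 0.5127 -0.2575  0.06  ]
tab v 100 83 [428.8193 214.6988] [ 0.535  -0.2664  0.157 ] [[419.1, 215.7], [421.1, 209.7], [437.6, 215.2], [435.6, 221.2]]
tab v 150 60 [428.9667 214.4   ] [ 0.5358 -0.2668  0.157 ] [[420.5, 213.5], [421.6, 210.2], [437.2, 215.4], [436.1, 218.7]]
tab v 180 48 [428.6875 214.125 ] [ 0.5365 -0.2662  0.157 ] [[421.0, 213.0], [421.9, 210.3], [436.6, 215.2], [435.7, 217.9]]
tab side 140 [307.6357 258.85  ] [[304.0, 247.0], [311.0, 247.0], [311.0, 271.0], [304.0, 271.0]]
plate end [ 0.5522 -0.2304  0.115 ]
plate end [ 0.5222 -0.3066  0.115 ]
head 14 [271.8571 233.2143] [0.4966 0.1214 0.165 ]
head side 6 [285.  157.5] (array([0.4973, 0.1215, 0.1644]), np.float64(0.001276736214864363))
base
[257.0329 210.7903] [0.5772 0.1793 0.012 ]
[295.9653 209.1681] [0.5795 0.0696 0.012 ]
[297.4229 244.149 ] [0.4809 0.0667 0.012 ]
[258.4905 245.7712] [0.4788 0.1748 0.012 ]
post top [0.5297 0.1211 0.175 ]
```

Measurements are consistent:
- **Tab:** about (0.5355, −0.2665), caddy yaw about −20.5°. Plate length comes out at 82 mm against 80 mm given.
- **Stud:** middle about (0.509, 0.1217, 0.165). The triangulated head height agrees at 0.1644. Stand yaw is about +1.5°.

Now I'll move above the tab, which is a shift of (+0.394, +0.2905) and a turn of +55°.

```bash
python3 -m inch '[{"claw":1,"travel":[0.2,0.145,0],"turn":0.03},{"claw":1,"travel":[0.4,0.29,0],"turn":0.06},{"claw":1,"travel":[0.6,0.435,0],"turn":0.09},{"claw":1,"travel":[0.8,0.58,0],"turn":0.12},{"claw":1,"travel":[1,0.726,0],"turn":0.153}]' 30; python3 -m inch '[{"claw":1,"travel":[0.2,0.145,0],"turn":0.03},{"claw":1,"travel":[0.4,0.29,0],"turn":0.06},{"claw":1,"travel":[0.6,0.435,0],"turn":0.09},{"claw":1,"travel":[0.8,0.58,0],"turn":0.12},{"claw":1,"travel":[0.97,0.726,0],"turn":0.153}]'; python3 -m inch '[{"claw":1,"travel":[0,0,0],"turn":0},{"claw":1,"travel":[0,0,0],"turn":0}]'
python3 - <<'E'
from h import *
s=get_state();q=s["ee_rot"];print(s["qpos"],"tooly deg",np.degrees(2*np.arctan2(q[2],q[1]))-90)
E
```

```text
clock: 0.6
position: [0.3428, -0.4107, 0.25]
ee_rot: [-0.0, 0.934, 0.358, 0.0]
contact_force: [1.3, -0.7, 0.3]
width: 0.0854
gripper_force: 0.0
clock: 1.1
position: [0.5373, -0.2653, 0.2498]
ee_rot: [-0.0, 0.821, 0.571, 0.0]
contact_force: [-0.4, -0.9, 0.3]
width: 0.0851
gripper_force: 0.0
clock: 1.3
position: [0.5358, -0.266, 0.2496]
ee_rot: [-0.001, 0.822, 0.57, -0.001]
contact_force: [-0.2, -0.1, -0.6]
width: 0.0855
gripper_force: 0.0
[-0.5767  0.3121  1.4541 -0.0008  1.3769 -0.2177] tooly deg -20.55748668362847
```

```bash
python3 -m inch '[{"claw":1,"travel":[0,0,-0.15],"turn":0},{"claw":1,"travel":[0,0,-0.3],"turn":0},{"claw":1,"travel":[0,0,-0.43],"turn":0},{"claw":1,"travel":[0,0,-0.535],"turn":0},{"claw":1,"travel":[0,0,-0.535],"turn":0}]'; for i in 1 2; do python3 -m inch '[{"claw":-1,"travel":[0,0,0],"turn":0},{"claw":-1,"travel":[0,0,0],"turn":0},{"claw":-1,"travel":[0,0,0],"turn":0},{"claw":-1,"travel":[0,0,0],"turn":0},{"claw":-1,"travel":[0,0,0],"turn":0}]' 40; done
python3 - <<'E'
from h import *
s=imaging.get_image("side")[:,:,::-1];t=imaging.get_image("top")[:,:,::-1]
cv2.imwrite("pics/side1.png",s);cv2.imwrite("pics/top1.png",t)
c=lambda i,x,y:cv2.resize(i[y:y+150,x:x+100],(400,600),interpolation=cv2.INTER_CUBIC)
cv2.imwrite("pics/c2.png",np.hstack([c(s,255,170),c(t,380,140)]))
E
```

```text
clock: 1.8
position: [0.5322, -0.267, 0.1402]
ee_rot: [-0.003, 0.823, 0.568, -0.002]
contact_force: [-1.1, 0.0, -0.5]
width: 0.0856
gripper_force: 0.0
clock: 2.3
position: [0.5358, -0.2671, 0.144]
ee_rot: [0.001, 0.822, 0.569, 0.0]
contact_force: [0.5, 0.1, -0.6]
width: 0.0127
gripper_force: 0.0
clock: 2.8
position: [0.536, -0.2671, 0.1437]
ee_rot: [0.001, 0.822, 0.569, 0.0]
contact_force: [0.8, 0.1, 3.3]
width: 0.0074
gripper_force: 42.7
```

View pics/c2.png

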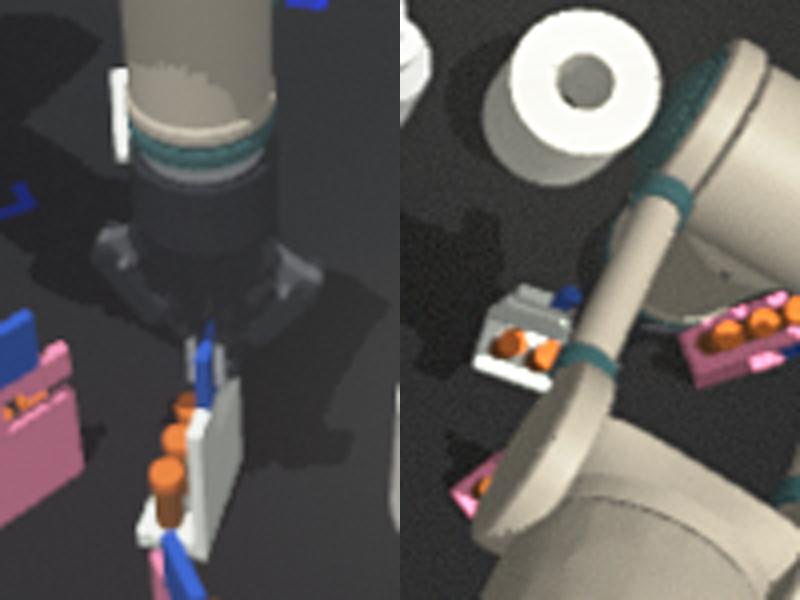

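The grip holds: width is 7.4 mm against an 8 mm tab, the fingers sit on the blue tab (crop 205,370), and the caddy is upright. I'll lift 80 mm, turn +22° and go to a stop at y≈0.03, short of the stud.

```bash
python3 -m inch '[{"claw":-1,"travel":[0,0,0.05],"turn":0},{"claw":-1,"travel":[0,0,0.15],"turn":0},{"claw":-1,"travel":[0,0,0.25],"turn":0},{"claw":-1,"travel":[0,0,0.35],"turn":0},{"claw":-1,"travel":[0,0,0.4],"turn":0}]' 60;  python3 -m inch '[{"claw":-1,"travel":[-0.01,0.05,0],"turn":0.01},{"claw":-1,"travel":[-0.03,0.15,0],"turn":0.03},{"claw":-1,"travel":[-0.05,0.3,0],"turn":0.05},{"claw":-1,"travel":[-0.07,0.45,0],"turn":0.07},{"claw":-1,"travel":[-0.09,0.6,0],"turn":0.08}]';  python3 -m inch '[{"claw":-1,"travel":[-0.01,0.15,0],"turn":0.01},{"claw":-1,"travel":[-0.02,0.3,0],"turn":0.02},{"claw":-1,"travel":[-0.03,0.45,0],"turn":0.03},{"claw":-1,"travel":[-0.04,0.6,0],"turn":0.035},{"claw":-1,"travel":[-0.045,0.7,0],"turn":0.042}]'; python3 -m inch '[{"claw":-1,"travel":[0,0.1,0],"turn":0},{"claw":-1,"travel":[0,0.15,0],"turn":0},{"claw":-1,"travel":[0,0.18,0],"turn":0},{"claw":-1,"travel":[0,0.18,0],"turn":0},{"claw":-1,"travel":[0,0.18,0],"turn":0}]'
python3 - <<'E'
from h import *
q=get_state()["ee_rot"];print("tooly deg",np.degrees(2*np.arctan2(q[2],q[1]))-90)
s=imaging.get_image("side")[:,:,::-1];t=imaging.get_image("top")[:,:,::-1]
cv2.imwrite("pics/side2.png",s);cv2.imwrite("pics/top2.png",t)
c=lambda i,x,y:cv2.resize(i[y:y+100,x:x+66],(400,600),interpolation=cv2.INTER_CUBIC)
cv2.imwrite("pics/c3.png",np.hstack([c(s,265,125),c(t,260,180)]))
E
```

```text
clock: 3.4
position: [0.5357, -0.2671, 0.2249]
ee_rot: [0.001, 0.822, 0.569, 0.0]
contact_force: [0.4, -0.3, -1.6]
width: 0.0073
gripper_force: 59.7
clock: 3.9
position: [0.5159, -0.1448, 0.2217]
ee_rot: [-0.002, 0.744, 0.668, -0.001]
contact_force: [-0.4, 0.1, -1.7]
width: 0.0069
gripper_force: 59.7
clock: 4.4
position: [0.5064, -0.0042, 0.2219]
ee_rot: [-0.002, 0.698, 0.716, -0.001]
contact_force: [-0.5, -0.0, -1.3]
width: 0.0071
gripper_force: 59.7
clock: 4.9
position: [0.5085, 0.0285, 0.2231]
ee_rot: [0.0, 0.699, 0.715, -0.0]
contact_force: [-0.2, -0.3, -2.4]
width: 0.0071
gripper_force: 59.7
tooly deg 1.2943357097114188
```

View pics/c3.png

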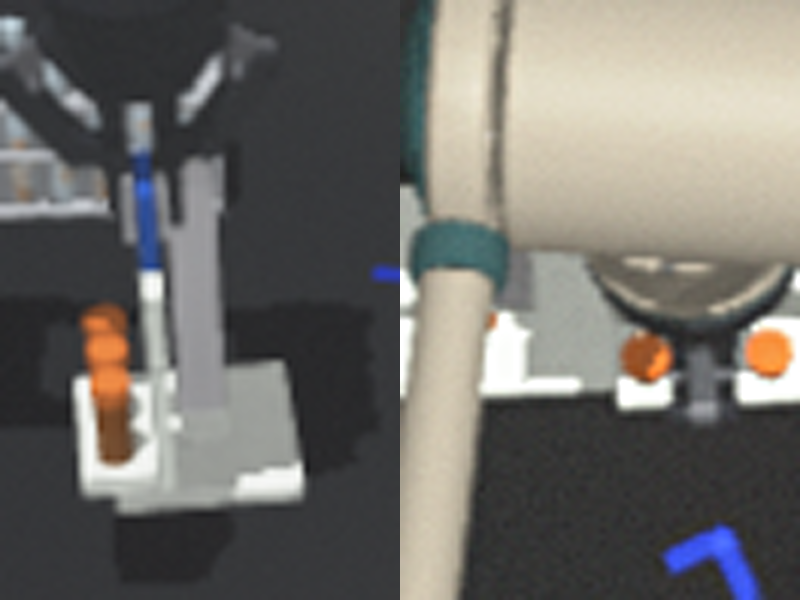

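Side view: the plate edge runs from (290,171) to about (292,206), between the post and where the head should be, and the outer caps in the top view are at about (300,239) and (321,239). I'll check the caddy's pose in hand numerically.

Run:
```python
from h import *
s=cv2.imread("pics/side2.png");t=cv2.imread("pics/top2.png")
P=[onz("top",c,.1394) for a,c,b in blobs(t,*OR,(290,225,45,25)) if a>15];print(P)
if len(P)==2:
  d=P[0]-P[1];d*=np.sign(d[1]);a=np.arctan2(-d[0],d[1]);m=(P[0]+P[1])/2;print("yaw",np.degrees(a),"centre",m+.022*np.array([np.cos(a),np.sin(a),0]))
def ony(uv,y):
  o,d=ray("side",uv);return o+d*(y-o[1])/d[1]
g=lambda x,y:(265+x*66/400-.5,125+y/6-.5)
for k,y,p in(("plate top L",-.0115,(140,275)),("plate top R",-.0115,(161,275)),("plate bot",-.0115,(168,487)),("post L top",.1097,(178,228)),("post R top",.1097,(222,160)),("post L low",.1097,(180,400)),("post R low",.1097,(228,400))): print(k,ony(g(*p),y))
for r in range(170,210,5):
  print(r,s[r,284:304].mean(1).astype(int))
```

```text
[array([0.4827, 0.0535, 0.1394]), array([0.4835, 0.0035, 0.1394])]
yaw 0.91463552848222 centre [0.5051 0.0288 0.1394]
plate top L [ 0.5039 -0.0115  0.2085]
plate top R [ 0.5132 -0.0115  0.2078]
plate bot [ 0.5097 -0.0115  0.0835]
post L top [0.5237 0.1097 0.1521]
post R top [0.5473 0.1097 0.1908]
post L low [0.5192 0.1097 0.0417]
post R low [0.5447 0.1097 0.0395]
170 [ 55  55  56  83 150 191 188 152  72 122 158 156 155 155 154 154 136  81
  56  56]
175 [ 56  50  55  60 123 183 195 169  83 116 158 155 154 152 153 153 139  95
  56  56]
180 [ 97  75  56  57  99 162 190 169 104  95 141 153 152 150 151 152 148 119
  51  47]
185 [108  84  64  56  68 137 190 190 158  72 120 152 150 148 149 150 150 128
  68  73]
190 [124 110 149 225 242 231 178 190 197 186 147 152 150 150 150 150 151 148
 146 156]
195 [ 74  70 134 221 242 233 183 190 209 233 226 159 159 159 160 160 159 161
 161 154]
200 [ 79  75  81 168 234 242 233 187 190 177 154 154 153 155 153 152 152 152
 154 154]
205 [189 192 191 191 190 191 183 175 190 180 159 152 153 154 154 152 150 150
 150 151]
```

The caddy is centred under the TCP, level, with yaw about 1°, x within 1–2 mm of mid-shank and the stud at caddy z≈85.5 mm. I'll slide on 93 mm in +y and watch the force.

```bash
python3 -m inch '[{"claw":-1,"travel":[0.005,0.04,0],"turn":0},{"claw":-1,"travel":[0.005,0.1,0],"turn":0},{"claw":-1,"travel":[0.005,0.16,0],"turn":0},{"claw":-1,"travel":[0.005,0.2,0],"turn":0},{"claw":-1,"travel":[0.005,0.2,0],"turn":0}]'; python3 -m inch '[{"claw":-1,"travel":[0,0.06,0],"turn":0},{"claw":-1,"travel":[0,0.13,0],"turn":0},{"claw":-1,"travel":[0,0.2,0],"turn":0},{"claw":-1,"travel":[0,0.25,0],"turn":0},{"claw":-1,"travel":[0,0.266,0],"turn":0}]'; python3 -m inch '[{"claw":-1,"travel":[0,0,0],"turn":0},{"claw":-1,"travel":[0,0,0],"turn":0},{"claw":-1,"travel":[0,0,0],"turn":0}]'
python3 - <<'E'
from h import *
s=imaging.get_image("side")[:,:,::-1];t=imaging.get_image("top")[:,:,::-1]
cv2.imwrite("pics/side3.png",s);cv2.imwrite("pics/top3.png",t)
P=[(a,onz("top",c,.1394)) for a,c,b in blobs(t,*OR,(250,215,70,40))];print(P)
c=lambda i,x,y:cv2.resize(i[y:y+100,x:x+66],(400,600),interpolation=cv2.INTER_CUBIC)
cv2.imwrite("pics/c4.png",np.hstack([c(s,265,105),c(t,240,180)]))
E
```

```text
clock: 5.5
position: [0.5094, 0.0706, 0.2233]
ee_rot: [-0.0, 0.698, 0.716, 0.0]
contact_force: [-0.0, -0.6, -1.2]
width: 0.0072
gripper_force: 59.7
clock: 6.0
position: [0.5095, 0.1238, 0.2233]
ee_rot: [-0.0, 0.698, 0.716, 0.0]
contact_force: [-0.2, -0.7, -2.2]
width: 0.007
gripper_force: 59.7
clock: 6.3
position: [0.5096, 0.1219, 0.2233]
ee_rot: [0.0, 0.699, 0.715, -0.0]
contact_force: [-0.5, -0.2, -2.5]
width: 0.0068
gripper_force: 59.7
[(np.int32(11), array([0.4841, 0.0901, 0.1394]))]
```

View pics/c4.png

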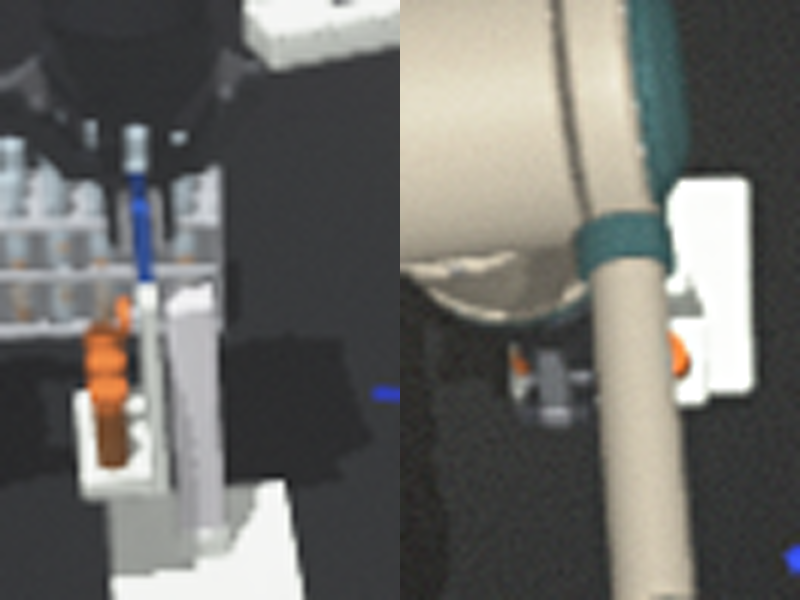

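The plate is between the orange head (crop 122,310) and the post (crop 195,300), with no contact force. Now I'll let it down slowly.

```bash
python3 -m inch '[{"claw":-1,"travel":[0,0,-0.02],"turn":0},{"claw":-1,"travel":[0,0,-0.035],"turn":0},{"claw":-1,"travel":[0,0,-0.05],"turn":0},{"claw":-1,"travel":[0,0,-0.055],"turn":0},{"claw":-1,"travel":[0,0,-0.055],"turn":0}]'; python3 -m inch '[{"claw":-1,"travel":[0,0,-0.005],"turn":0},{"claw":-1,"travel":[0,0,-0.01],"turn":0},{"claw":-1,"travel":[0,0,-0.01],"turn":0},{"claw":-1,"travel":[0,0,-0.01],"turn":0}]';python3 -m inch '[{"claw":-1,"travel":[0,0,-0.005],"turn":0},{"claw":-1,"travel":[0,0,-0.005],"turn":0},{"claw":-1,"travel":[0,0,-0.005],"turn":0}]'
```

```text
clock: 6.9
position: [0.5094, 0.1222, 0.212]
ee_rot: [-0.0, 0.699, 0.715, -0.0]
contact_force: [0.2, -0.3, -1.7]
width: 0.0069
gripper_force: 59.6
clock: 7.3
position: [0.5096, 0.1223, 0.2104]
ee_rot: [0.0, 0.699, 0.715, 0.0]
contact_force: [-0.0, 0.6, -1.9]
width: 0.0073
gripper_force: 59.6
clock: 7.6
position: [0.5098, 0.1223, 0.2096]
ee_rot: [0.0, 0.699, 0.715, 0.0]
contact_force: [-0.4, 1.4, -0.3]
width: 0.0073
gripper_force: 60.1
```

```bash
python3 -m inch '[{"claw":-1,"travel":[0,0,-0.005],"turn":0},{"claw":-1,"travel":[0,0,-0.005],"turn":0},{"claw":-1,"travel":[0,0,-0.005],"turn":0}]'
python3 - <<'E'
from h import *
s=imaging.get_image("side")[:,:,::-1]
cv2.imwrite("pics/c5.png",cv2.resize(s[105:205,265:331],(396,600),interpolation=cv2.INTER_CUBIC))
E
```

```text
clock: 7.9
position: [0.5098, 0.1223, 0.2093]
ee_rot: [0.0, 0.699, 0.715, 0.0]
contact_force: [-2.0, -0.1, 5.6]
width: 0.0072
gripper_force: 61.0
```

View pics/c5.png

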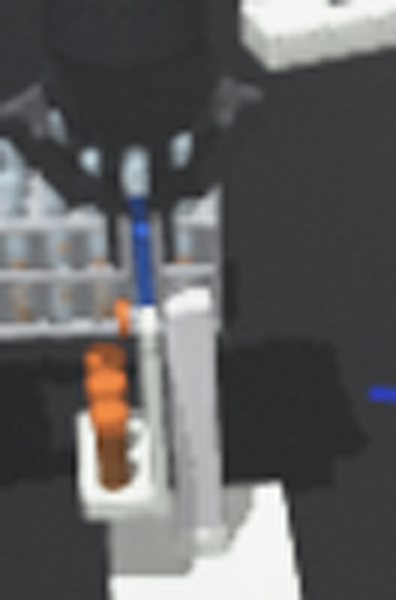

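The stud took the weight: the force went from −2 to +5.6 N after 14 mm. I'll release gently, then rise.

```bash
python3 -m inch '[{"claw":-0.8,"travel":[0,0,0.005],"turn":0},{"claw":-0.7,"travel":[0,0,0.005],"turn":0},{"claw":-0.6,"travel":[0,0,0.005],"turn":0},{"claw":-0.4,"travel":[0,0,0.005],"turn":0},{"claw":0,"travel":[0,0,0.005],"turn":0}]' 20; python3 -m inch '[{"claw":0,"travel":[0,0,0],"turn":0},{"claw":0,"travel":[0,0,0],"turn":0},{"claw":0,"travel":[0,0,0.1],"turn":0},{"claw":0,"travel":[0,0,0.3],"turn":0},{"claw":0,"travel":[0,0,0.5],"turn":0}]'; python3 -m inch '[{"claw":0,"travel":[-0.2,0,0],"turn":0},{"claw":0,"travel":[-0.4,-0.1,0],"turn":0},{"claw":0,"travel":[-0.6,-0.3,0],"turn":0},{"claw":0,"travel":[-0.6,-0.5,0],"turn":0},{"claw":0,"travel":[-0.6,-0.7,0],"turn":0}]'; python3 -m inch '[{"claw":0,"travel":[0,-0.2,0],"turn":0},{"claw":0,"travel":[0,-0.4,0],"turn":0},{"claw":0,"travel":[0,-0.5,0],"turn":0},{"claw":0,"travel":[0,-0.5,0],"turn":0},{"claw":0,"travel":[0,-0.5,0],"turn":0}]'
python3 - <<'E'
from h import *
s=imaging.get_image("side")[:,:,::-1];t=imaging.get_image("top")[:,:,::-1]
cv2.imwrite("pics/side6.png",s);cv2.imwrite("pics/top6.png",t)
P=[(a,c,onz("top",c,.126)) for a,c,b in blobs(t,*OR,(250,215,70,40))];print(P)
for a,c,b in blobs(t,(105,120,120),(130,255,255),(250,200,60,45)): print("tab",a,c,onz("top",c,.223))
c=lambda i,x,y:cv2.resize(i[y:y+100,x:x+66],(400,600),interpolation=cv2.INTER_CUBIC)
cv2.imwrite("pics/c6.png",np.hstack([c(s,265,105),c(t,240,180)]))
t2=imaging.get_image("top")[:,:,::-1];print(cv2.absdiff(t,t2)[195:255,250:310].max())
E
```

```text
clock: 8.45
position: [0.5096, 0.1223, 0.2092]
ee_rot: [-0.0, 0.699, 0.715, -0.0]
contact_force: [0.0, -0.0, -0.2]
width: 0.039
gripper_force: 0.0
clock: 8.95
position: [0.5091, 0.1222, 0.3098]
ee_rot: [-0.001, 0.699, 0.715, -0.001]
contact_force: [0.0, -0.2, -0.5]
width: 0.043
gripper_force: 0.0
clock: 9.45
position: [0.3879, -0.0186, 0.3099]
ee_rot: [0.001, 0.699, 0.716, 0.0]
contact_force: [1.2, -0.2, -0.3]
width: 0.0425
gripper_force: 0.0
clock: 9.95
position: [0.3894, -0.1175, 0.3092]
ee_rot: [-0.0, 0.7, 0.715, 0.0]
contact_force: [-0.3, 0.2, 0.2]
width: 0.0423
gripper_force: 0.0
[(np.int32(60), array([272.8833, 236.8667]), array([0.4914, 0.1229, 0.126 ])), (np.int32(45), array([263.0889, 239.1111]), array([0.4863, 0.1476, 0.126 ])), (np.int32(43), array([283.3953, 238.0698]), array([0.4878, 0.0965, 0.126 ]))]
tab 72 [268.6944 227.1111] [0.5046 0.1224 0.223 ]
47
```

View pics/c6.png

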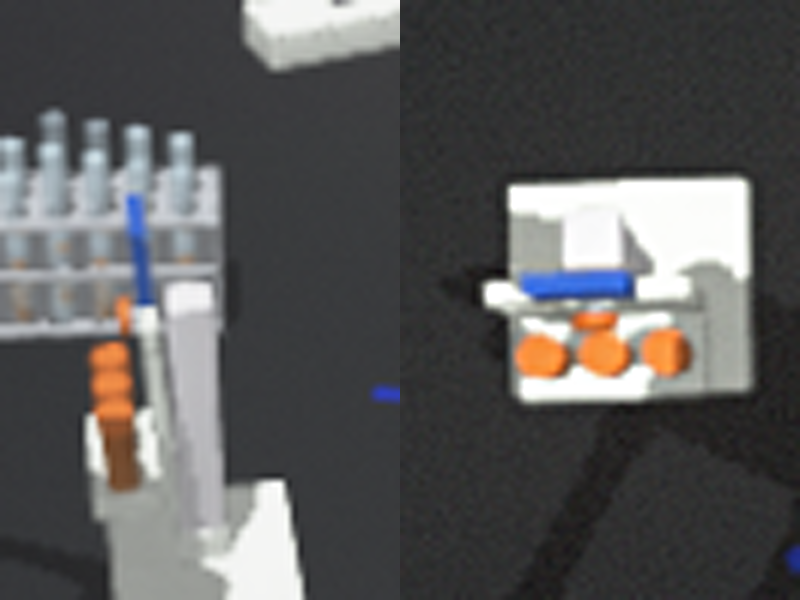

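The caddy hangs on the stud: the head is in front of the plate, the tab is at y 0.1224 against the stud's 0.122, and it leans lightly on the post. I'll let it settle, then hand in.

```bash
for i in 1 2 3 4 5 6; do python3 -m inch '[{"claw":0,"travel":[0,0,0],"turn":0},{"claw":0,"travel":[0,0,0],"turn":0},{"claw":0,"travel":[0,0,0],"turn":0},{"claw":0,"travel":[0,0,0],"turn":0},{"claw":0,"travel":[0,0,0],"turn":0}]' >/dev/null
python3 - <<'E'
from h import *
t=imaging.get_image("top")[:,:,::-1]
print(get_state()["clock"],[(c.round(2)) for a,c,b in blobs(t,*OR,(250,215,70,40))],[(c.round(2)) for a,c,b in blobs(t,(105,120,120),(130,255,255),(250,200,60,45))])
E
done
```

```text
10.65 [array([272.92, 236.93]), array([263.09, 239.11]), array([283.24, 238.  ])] [array([268.69, 227.11])]
11.2 [array([272.89, 236.92]), array([263.09, 239.11]), array([283.31, 238.07])] [array([268.73, 227.14])]
11.75 [array([272.85, 237.02]), array([263.09, 239.11]), array([283.31, 238.07])] [array([268.69, 227.11])]
12.3 [array([272.89, 236.92]), array([263.09, 239.11]), array([283.4 , 238.07])] [array([268.83, 227.17])]
12.85 [array([272.85, 236.93]), array([263.09, 239.11]), array([283.4 , 238.07])] [array([268.7 , 227.11])]
13.4 [array([272.89, 236.92]), array([263.09, 239.11]), array([283.31, 238.07])] [array([268.71, 227.11])]
```

It is still.

```bash
python3 -c "
from rig import ticket;print(ticket.sign_off())"
```

```text
the job is handed in; nothing more can be done
None
```

The white caddy is hanging still on the orange-headed stud, with its plate between head and post, nothing knocked and the gripper clear; I handed it in at about 13 s (no verdict was returned).

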